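# Fit a fresh cell in the bench lamp

### The job

Put the fresh cell that lies on the wooden rest into the open battery bay of the cordless bench lamp. Set its flat end against the spring and press the spring back with it (without ramming it solid), then gently tip the raised button end down between the cheeks, without forcing it on the end wall, until the cell lies fully home on the bay floor with its button on the fixed contact, held by the spring. Let go of it, and leave the other things on the bench where they are.

Things in the scene. Friction and masses are not known exactly. Their poses are not given: they have to be found in the camera images.
- lamp: Cordless gooseneck bench lamp, fixed; cream base 200 x 96 mm with an open black battery bay on top. Origin on the bench under the middle of the bay; +x runs along the bay from its spring end to its button-contact end, +z up. The flat deck beside the bay is only 18 mm above the bench, so fingers can straddle the cell. Neck: 13 mm thick, at x=105, y=22, 225 mm high, arching to +y; shade at x=125, y=222 mm.
- bay (a point): Point on the bay floor, 12 mm above the bench, midway along the bay; axes as the lamp's. A cell fully home lies along x with its centre 16 mm above this point. The bay is a cradle for a 32 mm cylinder, with end walls at x = -42 and +36 mm and cheeks (38 mm apart inside, running on to x = -29 and +29 mm), all 26 mm high above its floor; the sides between the cheeks are open.
- button_contact: Fixed end wall of the bay with a flat brass contact; origin at the middle of the contact's face, 35 mm along +x from point bay and 16 mm above the bay floor; axes as the lamp's. The cell's button rests on it when home. To tip in past the wall's top (26 mm above the floor) the cell must hold the spring about 5.4 to 7 mm back; with less it lands on the wall, which over 22 N spoils.
- spring: Spring contact: flat steel face 16 x 16 mm on a coil, facing the lamp's +x. Origin: centre of the face, 16 mm above the bay floor; free it stands at lamp x = -31.5 mm (66.5 mm from the button contact, 3.5 mm less than the cell), and is pushed straight back towards -x. Force 1 N plus 2 N per mm; solid at 7 mm (15 N); over 22 N spoils it. A raised cell bears on the face's upper edge.
- cell_center (a point): Centre of the fresh cell, a grey wrapped cylinder 32 mm in diameter and 70 mm long overall, about 0.15 kg, lying level; +x is its long axis pointing to the button end, its own +z is up at the start. It starts on the rest with its axis 28 mm above the bench. Pushed on the spring it creeps a few mm along the fingers even in a firm grip (45 N).
- cell_button (a point): Tip of the cell's button, a steel stud 12 mm wide and 3 mm long on the middle of one end; 35 mm along +x from the cell's centre (the 32 mm body ends 3 mm short of it). The spring's grip can leave this end a few mm high when it is let go; a press of about 10 N on top of the cell near this end sends it home.
- cell_flat (a point): Middle of the cell's flat end, 35 mm along -x from its centre.
- rest: Wooden rest for a cell, 88 x 56 mm, fixed, with a groove along its x for the cell: groove floor 12 mm, top 18 mm above the bench. Origin at the middle of its underside.
- cover: Bay cover of the lamp, a cream plastic cap 104 x 46 x 15 mm lying loose on the bench; origin in the middle of its underside. Leave alone.
- oil_bottle: Small amber oil bottle, 44 mm wide, 110 mm high, standing; origin in the middle of its underside. Leave alone.
- stone_bowl: White plastic bowl of tumbled stones, 88 mm wide, 30 mm high; origin in the middle of its underside. Leave alone.
- brush: Bench brush, 160 mm long, lying along its x; origin at its middle, underneath. Leave alone.
Mind the look-alikes: they are no part of the job. Of the things shaped like the part that bears cell_center, the grey one is meant.

How it is judged (in metres and radians):
On the way:
1. The cell's flat end presses the spring back more than 4 mm while its button end is still tipped up (more than 12 mm above the home height) (x of spring in the frame of lamp below -0.0355 m and contact force between cell and spring above 2 N and z of cell_button in the frame of lamp above 0.04 m and z of cell_flat in the frame of lamp below 0.036 m and x of cell_flat in the frame of lamp below -0.01 m), for 0.1 s.
At the end, for the whole second after the job is handed in: The cell lies level and at rest in the bay: button tip within about 2.5 mm of its place on the fixed contact, flat end on the spring within 2.5 mm of its home place, both within 3.5 mm sideways and 2 mm in height; the spring is pressed back 2 to 5 mm and bears on the cell (x of cell_button in the frame of lamp between 0.0325 and 0.0365 m and y of cell_button in the frame of lamp between -0.0035 and 0.0035 m and z of cell_button in the frame of lamp between 0.0255 and 0.03 m and x of cell_flat in the frame of lamp between -0.0375 and -0.0335 m and y of cell_flat in the frame of lamp between -0.0035 and 0.0035 m and z of cell_flat in the frame of lamp between 0.0255 and 0.03 m and x of spring in the frame of lamp between -0.0365 and -0.0335 m and contact force between cell and spring above 1 N and linear speed of cell below 0.01 m/s and angular speed of cell below 0.2 rad/s); the robot touches nothing.
It fails at once if the cell presses the spring contact with more than 22 N (driven solid) (contact force between cell and spring above 22 N).
It fails at once if the cell presses the button contact or its end wall with more than 22 N (contact force between cell and button_contact above 22 N).
It fails at once if the cell is forced against the lamp with more than 50 N (contact force between cell and lamp above 50 N).
It fails at once if a bystander is moved more than 15 mm (distance of any of cover, oil_bottle, stone_bowl, brush from where it was at the start of the episode above 0.015 m).
It also fails if it takes over 72 s, if anything falls off the work surface, if the arm or the gripper's body presses on something with over 40 N, if the wrist force passes 120 N, or if a joint passes its speed limit or range.

### The arm

A 6-joint arm with a two-finger parallel gripper is mounted at the origin on the work surface. World frame = base frame: x ahead of the robot, y to its left, z up, the work surface at z = 0. Lengths are in mm, angles in degrees, forces in N, time in s.
With the tool pointing down it reaches from about 300 to 850 mm from the base axis. Payload 4.2 kg.
Tool frame: the origin (TCP) lies between the finger pads; the fingertips stand ahead of it and the grasp point (between the pads) lies 3 mm ahead of it (nose_length is the z of the fingertips in the tool frame, in mm); z points along the fingers, y is the line along which they close (so a half turn about z gives the same grasp; the last joint's range is limited). The gripper opens to 91 mm and grips with 3 to 60 N. Pads are 32 mm wide; open, the fingers measure 118 mm over their backs; the gripper's body (76 mm by 178 mm) begins 60 mm behind the grasp point.
Start: joints at [70.015, 18.312, 89.639, -0, 72.044, -1.146], TCP at [185.675, 544.215, 200.876] pointing down, gripper open.
Joint ranges: [-177.97, 177.97], [-48.28, 115.42], [12.27, 149.76], [-77.06, 257.06], [2.81, 150.46], [-146.56, 146.56]. Speed limits (degrees/s): [147.25, 147.25, 180, 180, 180, 180].

### API

Orientations are given as [roll, pitch, yaw] about the fixed x, y, z axes, in that order (R = Rz(yaw) Ry(pitch) Rx(roll)).
In Python, from workcell import state, grab_frame, camera_params, job_done, nose_length gives the robot as it stands.
- The arm moves only by the tool step_arm, never from a script. Its argument "plan" is a list that holds one entry, the list of rows, each a list of 5 numbers: the shift along the tool's x, y, z in cm, then the turn about the tool's z in rad, then the opening, from 0 (shut) to 1 (fully open). In form: [[[x, y, z, turn, gripper], ...]]. A call has 1 to 20 rows; each row is the pose to reach, as a shift and turn from the pose commanded when the call began, along the tool's axes at that moment; what a row does not reach only later rows make up. A row lasts 1/8 s, in which the tool goes at most 62.5 mm and 10.7 degrees, less where a joint would pass 70% of its speed; a pose out of reach is approached as far as the arm can. A call with a gripper value outside its range is refused whole. The fingers move at their own pace and stop on an object; "newtons" is the grip in N (left out, the last holds). Time passes only in rows, so rows that repeat a pose let the fingers close. It gives the time, the measured TCP pose, the force, the opening and the grip force at its end, in the units of the state.
- state(): the state, without advancing time (a new reading comes with each control period).
- grab_frame(name): name is "scene" or "side" or "wrist"; returns the picture (400x640x3 uint8, blue, green, red); there is no depth.
- camera_params(name): a dict with "camera_matrix" (3x3 intrinsics, pixels), "k1" (the pictures are not rectified: a ray, as slopes to the right and down, at radius r is drawn at 1 + k1 r^2 times it, then the intrinsics apply), "R" (3x3) and "t" (3): a world point X has camera coordinates R X + t; the wrist camera has in their place "mount" (4x4, takes a point from camera to tool coordinates, whose origin is the TCP and whose axes are the flange's). Camera axes: x right, y down, z forward; pixel columns grow to the right and rows downward; lengths in mm; the calibration is good to about 2 mm. A picture is of the moment at which its call begins: read the wrist's pose just before it. camera_params takes no time and is no camera call.
- job_done(): hands the job in; it is judged then, once.
The state is a dict: "time_s": time; "qpos": joint angles; "qvel": joint speeds; "effort": joint torques, N m; "ee_pos": TCP position; "ee_rot": TCP orientation; "force": force on the tool from outside, world axes, zero at the start; "torque": the same for the moment, N m; "gripper_width": finger opening in mm; "gripper_force": force on a finger pad.
Only numpy, scipy, OpenCV 4.12 (cv2) and the standard library are available. Lean on these libraries where they do the work, as an engineer would, in place of code of your own. Each camera call takes 0.05 s, during which the arm holds its last target. There are 200 camera calls.

## Working session

There is one attempt and no reset: what is moved stays moved. The work goes in short steps, Python scripts to look and compute and a tool call to move; the robot and the scene stay as the last step left them, time stands still between calls to the robot, and variables do not carry over. Pictures are saved under pics/ and viewed, at most 10 in all, crops included, and the job is handed in when it is done.

Besides the shell and the picture viewer there is one more tool, called after "Call:" in YAML: its name, and indented under it one key for each argument. step_arm: Moves the arm, as the interface text tells. Its arguments: {"type":"object","properties":{"plan":{"type":"array","items":{"type":"array","items":{"type":"array","items":{"type":"number"}}}},"newtons":{"type":"number"}},"required":["plan"]}

```bash
ls; mkdir -p pics; python3 - <<'E'
from workcell import *
import cv2
s=state();print(s['time_s'],s['ee_pos'],s['ee_rot'],s['gripper_width'],s['force'],nose_length if not callable(nose_length) else nose_length())
for n in('scene','side','wrist'):
    cv2.imwrite(f'pics/{n}0.png',grab_frame(n)); p=camera_params(n); print(n,p)
E
```

```text
pics
0.0 [185.51567824 543.7007374  200.0319818 ] [-1.79900575e+02  2.00017816e-03  1.61162615e+02] 91.31688834626361 [ 0.10194127  1.02868633 -0.94301156] 22.0
scene {'camera_matrix': array([[501.91922182,   0.        , 326.55399925],
       [  0.        , 501.91922182, 189.91241124],
       [  0.        ,   0.        ,   1.        ]]), 'k1': -0.13584461858112426, 'R': array([[ 0.52097601,  0.85349144, -0.01167697],
       [ 0.6526958 , -0.40715052, -0.63891834],
       [-0.55006562,  0.32523962, -0.76918594]]), 't': array([-306.25406589, -352.40942726, 1865.16502816])}
side {'camera_matrix': array([[453.7387194 ,   0.        , 313.97848455],
       [  0.        , 453.7387194 , 202.21627237],
       [  0.        ,   0.        ,   1.        ]]), 'k1': -0.11700026134335077, 'R': array([[ 0.93956028, -0.3422455 , -0.00972111],
       [-0.20859626, -0.54967917, -0.8089131 ],
       [ 0.27150338,  0.76205041, -0.58784785]]), 't': array([-565.21326908,  168.55969695, 1065.7388195 ])}
wrist {'camera_matrix': array([[304.79704211,   0.        , 322.04187342],
       [  0.        , 304.79704211, 201.79973159],
       [  0.        ,   0.        ,   1.        ]]), 'k1': 0.014068392626631818, 'mount': array([[ 6.32107730e-04, -9.62163602e-01, -2.72471655e-01,
         7.74426616e+01],
       [ 9.99998891e-01,  9.75577109e-04, -1.12509962e-03,
         2.54264787e-01],
       [ 1.34834701e-03, -2.72470642e-01,  9.62163152e-01,
        -1.83389232e+02],
       [ 0.00000000e+00,  0.00000000e+00,  0.00000000e+00,
         1.00000000e+00]])}
```

View pics/scene0.png

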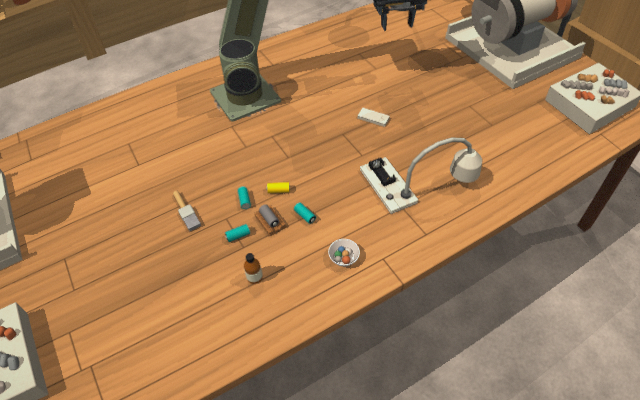

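View pics/side0.png

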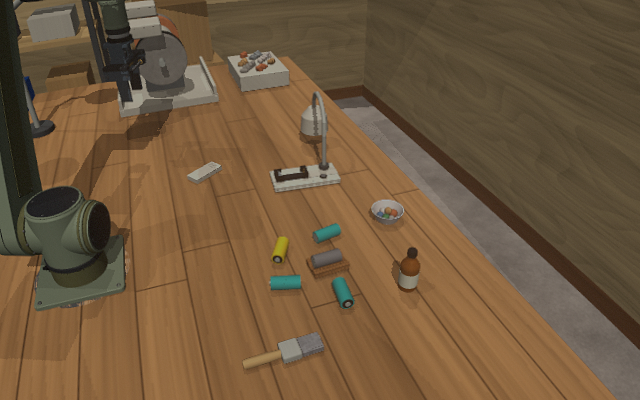

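The scene image shows these cell-shaped things: teal at (244,197), (237,233) and (305,212), yellow at (278,187), and grey on the wooden rest at (269,215) (side view: (327,259)). The grey one on the rest is the one meant. The lamp is at about (388,183), and its bay at (383,171). I'll get rough positions and an enlarged crop to confirm.

```bash
cat >h.py <<'E'
import numpy as np, cv2
from workcell import *
from scipy.spatial.transform import Rotation as Ro
def cam(n,s=None):
    p=camera_params(n);K=p['camera_matrix'];k=p['k1']
    if n=='wrist':
        T=np.eye(4);T[:3,:3]=Ro.from_euler('xyz',s['ee_rot'],degrees=True).as_matrix();T[:3,3]=s['ee_pos']
        M=T@p['mount'];R=M[:3,:3].T;t=-R@M[:3,3]
    else:R,t=p['R'],p['t']
    return K,np.array([k,0,0,0,0.]),R,np.array(t)
def ray(c,uv):
    K,D,R,t=c
    n=cv2.undistortPoints(np.array(uv,float).reshape(-1,1,2),K,D).reshape(-1,2)
    return -R.T@t, np.c_[n,np.ones(len(n))]@R
def onz(c,uv,z):
    o,d=ray(c,uv);return o+d*((z-o[2])/d[:,2])[:,None]
def proj(c,X):
    K,D,R,t=c
    return cv2.projectPoints(np.array(X,float).reshape(-1,3),cv2.Rodrigues(R)[0],t,K,D)[0].reshape(-1,2)
def wshot(f):
    s=state();im=grab_frame('wrist');cv2.imwrite(f,im);return s,im,cam('wrist',s)
def totool(s,d):  # world vector -> tool axes
    return Ro.from_euler('xyz',s['ee_rot'],degrees=True).inv().apply(d)
E
python3 - <<'E'
from h import *
c=cam('scene');d=cam('side')
for n,a,b,z in[('cell',(269,215),(327,259),28),('bay',(383,171),(291,174),25)]:
    print(n,onz(c,[a],z).round(),onz(d,[b],z).round())
im=cv2.imread('pics/scene0.png');cv2.imwrite('pics/crop1.png',cv2.resize(im[165:265,210:330],None,fx=5,fy=5,interpolation=2))
E
```

```text
cell [[ 565. -184.   28.]] [[ 565. -190.   28.]]
bay [[599. 202.  25.]] [[600. 197.  25.]]
```

View pics/crop1.png

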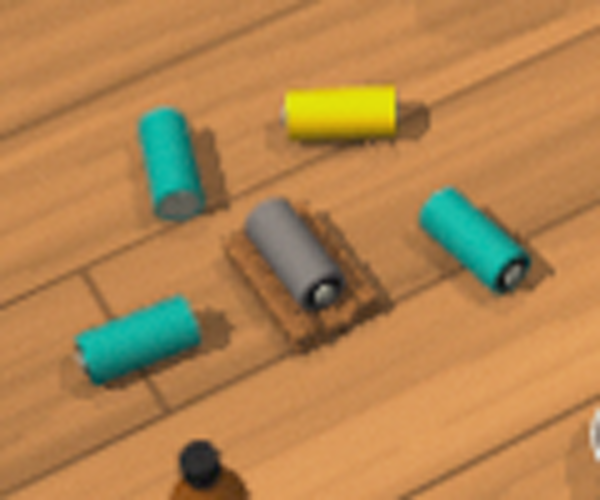

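The crop confirms it: the grey cell lies in the rest, button towards lower right, at about (274,223) in the full picture. I'll go above the lamp, staying higher than its neck.

Call:
step_arm:
  plan:
    - [[0,0,-6,0,1],[-4,-2,-10,0,1],[-9,-3.5,-10,0,1],[-14,-5.5,-10,0,1],[-19,-7,-10,0,1],[-24,-9,-10,0,1],[-29,-11,-10,0,1],[-34,-13,-10,0,1],[-39,-15,-10,0,1],[-44,-17,-10,0,1],[-48,-19,-10,0,1],[-50,-19,-10,0,1],[-50,-19,-10,0,1],[-50,-19,-10,0,1],[-50,-19,-10,0,1]]

```text
time_s: 2.02
ee_pos: [596.6, 203.7, 301.1]
ee_rot: [180.0, -0.0, 161.2]
force: [0.9, 0.7, 0.4]
gripper_width: 91.3
gripper_force: 0.0
```

```bash
python3 - <<'E'
from h import *
s,im,c=wshot('pics/w1.png');print(s['time_s'],s['ee_pos'],s['ee_rot'],s['qpos'])
e=cam('scene')
print('neck',onz(e,[(406,194)],18),'btn',onz(e,[(274,223)],28),'flat',onz(e,[(262,206)],35))
E
```

```text
2.025 [596.61828964 203.70122498 301.14721656] [ 1.79985237e+02 -7.91394499e-03  1.61236398e+02] [ 1.77968764e+01  2.12673087e+01  7.10290491e+01  1.65858249e-02
  8.77012049e+01 -5.34401853e+01]
neck [[708.54965144 211.35114648  18.        ]] btn [[ 598.98957736 -185.15872998   28.        ]] flat [[ 529.75567161 -188.46038431   35.        ]]
```

View pics/w1.png

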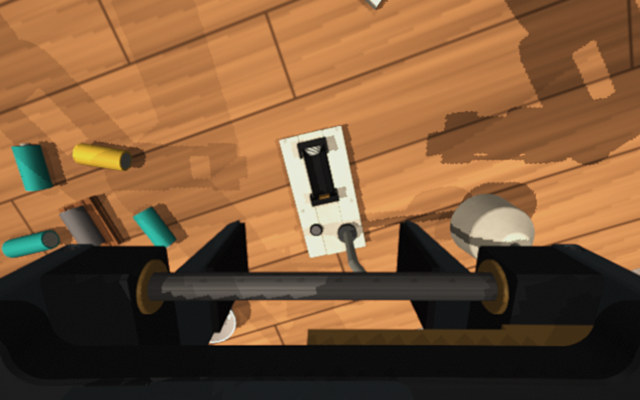

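The wrist view shows the cream lamp base with corners near (279,140), (346,124), (367,242) and (310,257), and the black bay from about (312,138) to (325,205), spring end up. The neck is at (346,232). The grey cell is near (80,225). Next is the lamp pose from masks.

```bash
cat >>h.py <<'E'
def lamp(im,c,roi,zb=38):
    x0,y0,x1,y1=roi;m=np.zeros(im.shape[:2],np.uint8)
    m[y0:y1,x0:x1]=(im[y0:y1,x0:x1].max(2)<60)*255
    m=cv2.morphologyEx(m,cv2.MORPH_CLOSE,np.ones((7,7)))
    k=max(cv2.findContours(m,0,2)[0],key=cv2.contourArea)
    P=onz(c,k[:,0],zb)[:,:2].astype(np.float32)
    return k,P,cv2.minAreaRect(P)
E
python3 - <<'E'
from h import *
s=state();im=cv2.imread('pics/w1.png');c=cam('wrist',s)
k,P,r=lamp(im,c,(270,120,360,220));print(cv2.boundingRect(k),r)
q=onz(c,[(279,140),(346,124),(367,242),(310,257)],18);print(q.round(1))
hs=cv2.cvtColor(im,cv2.COLOR_BGR2HSV);m=((hs[...,1]<70)&(hs[...,2]>150)).astype(np.uint8)*255
m[:,:270]=0;m[:,380:]=0;m[:110]=0;m[262:]=0
k=max(cv2.findContours(cv2.morphologyEx(m,3,np.ones((9,9))),0,2)[0],key=cv2.contourArea)
print(cv2.minAreaRect(onz(c,k[:,0],18)[:,:2].astype(np.float32)))
e=q[3]-q[0];print(np.degrees(np.arctan2(e[1],e[0])))
E
```

```text
(298, 138, 41, 68) ((598.14892578125, 196.90634155273438), (41.11812210083008, 95.80850219726562), 84.0365219116211)
[[536.2 155.6  18. ]
 [546.3 258.   18. ]
 [737.6 234.   18. ]
 [733.1 135.8  18. ]]
((639.5726928710938, 192.38502502441406), (96.07141876220703, 200.53411865234375), 84.14439392089844)
-5.71875451988127
```

Call:
step_arm:
  plan:
    - [[0,0,4,-0.1,1],[-0.2,-0.3,8,-0.2,1],[-0.4,-0.6,12,-0.225,1],[-0.4,-0.6,16,-0.225,1],[-0.4,-0.6,17,-0.225,1],[-0.4,-0.6,17,-0.225,1],[-0.4,-0.6,17,-0.225,1],[-0.4,-0.6,17,-0.225,1]]

```text
time_s: 3.08
ee_pos: [600.3, 196.4, 132.6]
ee_rot: [179.9, 0.2, 174.1]
force: [0.0, -0.7, 0.4]
gripper_width: 91.1
gripper_force: 0.0
```

```bash
python3 - <<'E'
from h import *
s,im,c=wshot('pics/w2.png');print(s['time_s'],s['ee_pos'],s['ee_rot'],s['force'])
k,P,r=lamp(im,c,(240,60,400,300));print(cv2.boundingRect(k),r)
np.save('w2s.npy',np.r_[s['ee_pos'],s['ee_rot']])
E
```

```text
3.075 [600.2566568  196.35562044 132.56965739] [1.79923129e+02 1.64195268e-01 1.74058307e+02] [ 0.01190193 -0.68909179  0.44412325]
(300, 146, 46, 100) ((597.8890991210938, 197.0138702392578), (41.33142852783203, 96.78506469726562), 83.81576538085938)
```

View pics/w2.png

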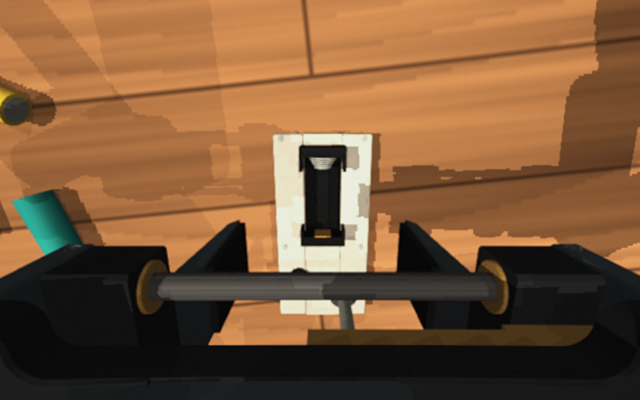

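The close view shows the bay at columns 300–346, rows 146–246, with the coil at (322,164) and the brass contact at about (322,233). I'll take an intensity profile along the bay centreline in lamp coordinates to fix its x origin.

```bash
python3 - <<'E'
from h import *
v=np.load('w2s.npy');s={'ee_pos':v[:3],'ee_rot':v[3:]};c=cam('wrist',s);im=cv2.imread('pics/w2.png')
a=np.radians(-5.95);ux=np.array([np.cos(a),np.sin(a)]);uy=np.array([-ux[1],ux[0]]);o=np.array([597.8,196.8])
print('cam',ray(c,[(320,200)])[0])
for r in list(range(140,176))+list(range(220,252)):
    w=onz(c,[(322,r)],38)[0,:2]-o;w2=onz(c,[(322,r)],18)[0,:2]-o
    print(r,im[r,318:327].mean(0).astype(int),'c303',im[r,303],'x38 %.1f x18 %.1f y38 %.1f'%(w@ux,w2@ux,w@uy))
cv2.imwrite('pics/crop2.png',cv2.resize(im[125:255,265:385],None,fx=4.5,fy=4.5,interpolation=0))
E
```

```text
cam [522.78989781 204.54442433 315.73715038]
140 [214 236 234] c303 [180 210 214] x38 -53.5 x18 -52.0 y38 -0.1
141 [214 236 235] c303 [165 193 205] x38 -52.7 x18 -51.0 y38 -0.1
142 [213 237 236] c303 [156 185 201] x38 -51.8 x18 -50.1 y38 -0.1
143 [198 229 235] c303 [151 179 195] x38 -50.9 x18 -49.1 y38 -0.1
144 [158 186 201] c303 [111 133 146] x38 -50.0 x18 -48.2 y38 -0.1
145 [ 84 102 114] c303 [49 59 65] x38 -49.1 x18 -47.2 y38 -0.1
146 [22 27 30] c303 [12 13 14] x38 -48.2 x18 -46.3 y38 -0.1
147 [18 18 18] c303 [19 19 20] x38 -47.3 x18 -45.3 y38 -0.1
148 [28 28 29] c303 [29 30 31] x38 -46.5 x18 -44.4 y38 -0.1
149 [29 30 31] c303 [29 30 32] x38 -45.6 x18 -43.4 y38 -0.1
150 [28 30 30] c303 [29 30 31] x38 -44.7 x18 -42.5 y38 -0.1
151 [27 29 31] c303 [28 29 31] x38 -43.8 x18 -41.5 y38 -0.1
152 [27 28 30] c303 [27 28 29] x38 -42.9 x18 -40.5 y38 -0.1
153 [27 27 29] c303 [27 28 30] x38 -42.0 x18 -39.6 y38 -0.1
154 [26 27 28] c303 [27 28 28] x38 -41.1 x18 -38.6 y38 -0.1
155 [24 24 25] c303 [29 30 30] x38 -40.2 x18 -37.6 y38 -0.1
156 [18 18 19] c303 [28 29 30] x38 -39.3 x18 -36.7 y38 -0.1
15
[... 2404 characters left out ...]
x38 43.1 x18 51.6 y38 -0.0
241 [23 24 26] c303 [21 22 23] x38 44.1 x18 52.7 y38 -0.0
242 [23 24 26] c303 [20 20 22] x38 45.2 x18 53.9 y38 -0.0
243 [21 22 23] c303 [19 18 20] x38 46.2 x18 55.0 y38 -0.0
244 [17 16 17] c303 [15 14 15] x38 47.3 x18 56.1 y38 -0.0
245 [51 61 65] c303 [53 62 64] x38 48.4 x18 57.3 y38 -0.0
246 [135 161 167] c303 [137 160 164] x38 49.4 x18 58.4 y38 -0.0
247 [193 224 228] c303 [193 221 225] x38 50.5 x18 59.6 y38 -0.0
248 [209 235 236] c303 [207 234 235] x38 51.6 x18 60.7 y38 -0.0
249 [208 233 235] c303 [207 232 234] x38 52.7 x18 61.9 y38 -0.0
250 [208 233 234] c303 [206 231 233] x38 53.8 x18 63.1 y38 -0.0
251 [208 233 234] c303 [205 231 233] x38 54.8 x18 64.2 y38 -0.0
```

View pics/crop2.png

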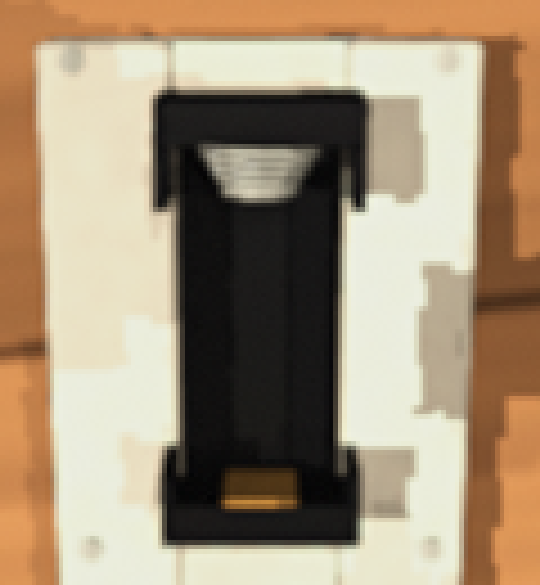

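The bay lines up: the wall's inner edge, the spring-side cheek end and the other cheek's base all agree on the lamp origin at about (602,196), yaw −5.95°. The 96 × 200 base size also matches. Now over to the cell, at the same viewing height.

Call:
step_arm:
  plan:
    - [[0,0,-4,0,1],[0,-2,-8,0,1],[0,-6,-10,0,1],[0,-11,-10,0,1],[0,-16,-10,0,1],[0,-21,-10,0,1],[0,-26,-10,0,1],[-0.5,-31,-10,0,1],[-0.5,-35,-8,0,1],[-0.5,-38,-4,0,1],[-0.5,-38.5,0,0,1],[-0.5,-38.5,0,0,1],[-0.5,-38.5,0,0,1],[-0.5,-38.5,0,0,1]]

```text
time_s: 4.88
ee_pos: [565.9, -187.4, 133.1]
ee_rot: [-180.0, 0.2, 174.1]
force: [0.8, 0.4, 0.8]
gripper_width: 91.2
gripper_force: 0.0
```

```bash
python3 - <<'E'
from h import *
s,im,c=wshot('pics/w3.png');print(s['time_s'],s['ee_pos'],s['ee_rot'],s['force'])
np.save('w3s.npy',np.r_[s['ee_pos'],s['ee_rot']])
E
```

```text
4.875 [ 565.92218902 -187.37651541  133.13272059] [-179.95191186    0.23714973  174.10052836] [0.77115014 0.38353068 0.84632375]
```

View pics/w3.png

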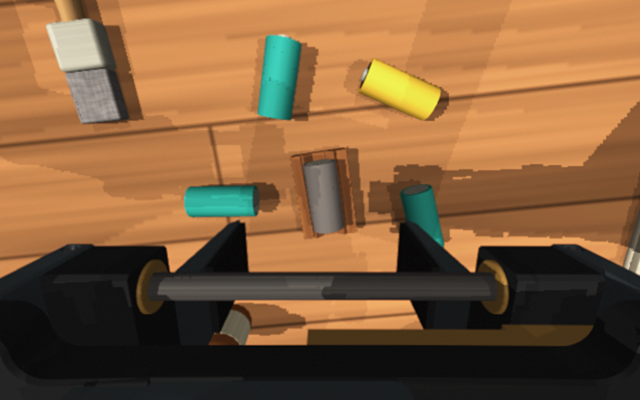

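The view shows the grey cell in its rest at columns 304–344, rows 160–233. Teal cells lie to the left (ending at column 259) and right (from column 401), so I'll narrow the opening before descending. Now the cell's axis from a grey mask.

```bash
python3 - <<'E'
from h import *
v=np.load('w3s.npy');s={'ee_pos':v[:3],'ee_rot':v[3:]};c=cam('wrist',s);im=cv2.imread('pics/w3.png')
hs=cv2.cvtColor(im,cv2.COLOR_BGR2HSV)
m=((hs[...,1]<75)&(hs[...,2]>60)).astype(np.uint8)*255
n=np.zeros_like(m);n[150:242,290:360]=m[150:242,290:360]
n=cv2.morphologyEx(n,cv2.MORPH_OPEN,np.ones((5,5)))
k=max(cv2.findContours(n,0,2)[0],key=cv2.contourArea);print(cv2.boundingRect(k))
for z in(28,36,44):
    r=cv2.minAreaRect(onz(c,k[:,0],z)[:,:2].astype(np.float32));print(z,r,cv2.boxPoints(r).round(1).tolist())
for r in range(152,168,1): print(r,im[r,318:324].mean(0).astype(int),onz(c,[(321,r)],28)[0,:2].round(1),onz(c,[(321,r)],44)[0,:2].round(1))
for r in range(224,242,1): print(r,im[r,326:332].mean(0).astype(int),onz(c,[(329,r)],28)[0,:2].round(1),onz(c,[(329,r)],44)[0,:2].round(1))
E
```

```text
(304, 160, 38, 73)
28 ((566.3768920898438, -185.90725708007812), (73.4880142211914, 30.688520431518555), 2.87652587890625) [[528.9000244140625, -172.39999389648438], [530.4000244140625, -203.10000610351562], [603.7999877929688, -199.39999389648438], [602.2999877929688, -168.6999969482422]]
36 ((564.20849609375, -185.71058654785156), (71.44807434082031, 29.83665657043457), 2.8765342235565186) [[527.7999877929688, -172.60000610351562], [529.2999877929688, -202.39999389648438], [600.5999755859375, -198.8000030517578], [599.0999755859375, -169.0]]
44 ((562.0399780273438, -185.51388549804688), (69.40817260742188, 28.984798431396484), 2.8764774799346924) [[526.7000122070312, -172.8000030517578], [528.0999755859375, -201.6999969482422], [597.4000244140625, -198.1999969482422], [596.0, -169.3000030517578]]
152 [ 47  87 148] [ 522.  -183.9] [ 520.2 -183.6]
153 [ 55 101 169] [ 523. -184.] [ 521.  -183.7]
154 [ 56 102 170] [ 523.9 -184.1] [ 521.9 -183.8]
155 [ 51  93 157] [ 524.8 -184.2] [ 522.8 -183.9]
156 [ 48  88 148] [ 525.8 -184.3] [ 523.7 -184. ]
157 [ 47  88 148] [ 526.7 -184.4] [ 524.6 
[... 695 characters left out ...]

228 [114 122 132] [ 598.6 -183.8] [ 592.5 -183.5]
229 [114 122 133] [ 599.7 -183.9] [ 593.5 -183.6]
230 [115 123 132] [ 600.8 -184. ] [ 594.5 -183.7]
231 [116 123 132] [ 601.8 -184.1] [ 595.5 -183.8]
232 [108 120 139] [ 602.9 -184.2] [ 596.6 -183.9]
233 [ 84 115 164] [ 604.  -184.3] [ 597.6 -184. ]
234 [ 74 126 193] [ 605.1 -184.4] [ 598.6 -184.1]
235 [ 80 137 207] [ 606.2 -184.5] [ 599.6 -184.2]
236 [ 83 141 209] [ 607.3 -184.6] [ 600.7 -184.3]
237 [ 83 140 209] [ 608.3 -184.7] [ 601.7 -184.4]
238 [ 82 140 208] [ 609.4 -184.8] [ 602.7 -184.5]
239 [ 81 139 207] [ 610.5 -184.9] [ 603.7 -184.6]
240 [ 82 140 209] [ 611.6 -185. ] [ 604.8 -184.7]
241 [ 83 142 211] [ 612.7 -185.1] [ 605.8 -184.8]
```

Call:
step_arm:
  plan:
    - [[-0.5,0.2,1,-0.1,0.6],[-0.9,0.3,2,-0.154,0.6],[-0.9,0.3,3,-0.154,0.6],[-0.9,0.3,5,-0.154,0.6],[-0.9,0.3,7,-0.154,0.6],[-0.9,0.3,8.5,-0.154,0.6],[-0.9,0.3,9,-0.154,0.6],[-0.9,0.3,9,-0.154,0.6],[-0.9,0.3,9,-0.154,0.6]]
  newtons: 4

```text
time_s: 6.05
ee_pos: [574.3, -185.6, 41.6]
ee_rot: [-180.0, 0.1, -177.1]
force: [0.4, 0.0, 0.2]
gripper_width: 54.8
gripper_force: 0.0
```

Call:
step_arm:
  plan:
    - [[0,0,0,0,0.3],[0,0,0,0,0.2],[0,0,0,0,0.2],[0,0,0,0,0.2],[0,0,0,0,0.2],[0,0,0,0,0.2]]
  newtons: 4

```text
time_s: 6.8
ee_pos: [573.7, -185.4, 40.8]
ee_rot: [180.0, -0.0, -177.1]
force: [-0.3, 0.2, 0.0]
gripper_width: 18.3
gripper_force: 0.0
```

The fingers closed to 18 mm without force, although the cell is 32 mm wide, so something is off. Looking.

```bash
python3 - <<'E'
from h import *
s=state();print(s['time_s'],s['ee_pos'],s['gripper_width'],s['gripper_force'])
im=grab_frame('side');w=grab_frame('wrist')
c=cv2.resize(im[190:320,240:380],None,fx=2.85,fy=2.85,interpolation=2)
cv2.imwrite('pics/m1.png',np.hstack([c,np.vstack([cv2.resize(w,(400,250)),np.zeros((c.shape[0]-250,400,3),np.uint8)])]))
E
```

```text
6.8 [ 573.72815569 -185.40933277   40.78784158] 18.274409232104688 0.0
```

View pics/m1.png

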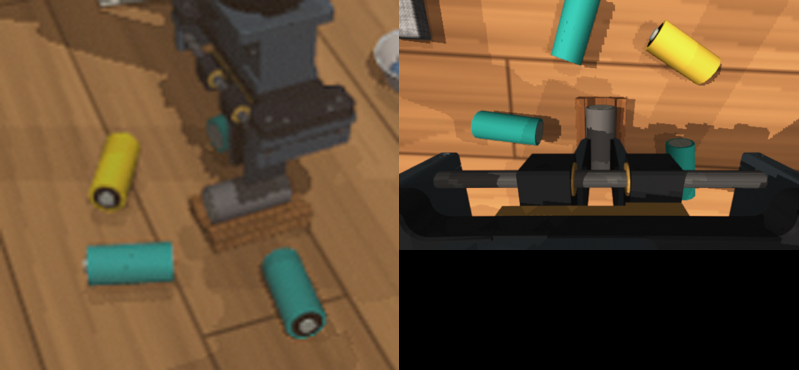

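```bash
python3 - <<'E'
from h import *
s=state();im=grab_frame('wrist');c=cam('wrist',s)
R=Ro.from_euler('xyz',s['ee_rot'],degrees=True)
for y in(-23,-16,-9,9,16,23):
  print(y,[proj(c,s['ee_pos']+R.apply([x,y,z])).round()[0].tolist() for x,z in((16,22),(16,0),(-16,22))])
v=np.load('w3s.npy')
print('cell proj',proj(c,[[530.5,-187.7,44],[530.5,-187.7,28],[530,-171.7,28],[531,-203.7,28]]).round())
cv2.imwrite('pics/m2.png',cv2.resize(im[130:310,230:430],None,fx=3.3,fy=3.3,interpolation=2))
E
```

```text
-23 [[289.0, 206.0], [285.0, 216.0], [290.0, 248.0]]
-16 [[299.0, 206.0], [296.0, 216.0], [300.0, 248.0]]
-9 [[309.0, 206.0], [307.0, 216.0], [309.0, 248.0]]
9 [[335.0, 206.0], [336.0, 216.0], [334.0, 248.0]]
16 [[345.0, 206.0], [347.0, 216.0], [344.0, 248.0]]
23 [[354.0, 206.0], [358.0, 216.0], [353.0, 248.0]]
cell proj [[321. 175.]
 [322. 170.]
 [346. 171.]
 [297. 170.]]
```

View pics/m2.png

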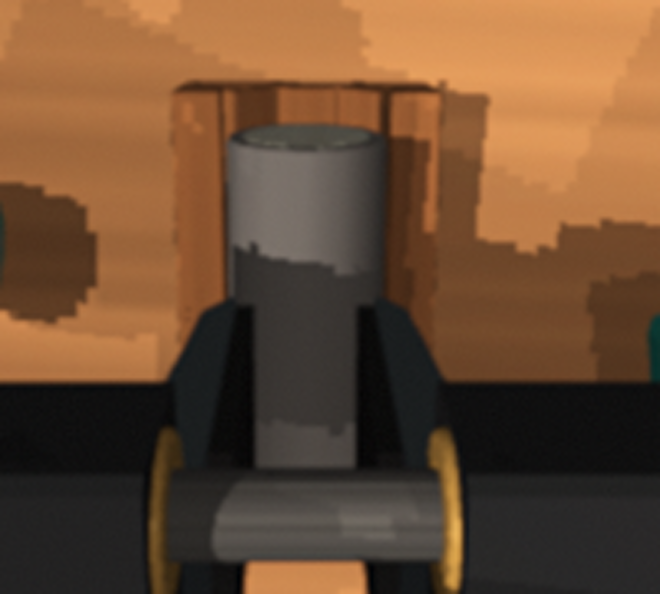

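The fingers really are at ±9 mm, directly above the cell rather than around it. Both the tip row (221) and the apparent gap put the fingertips at about tool z = −11, not +22. Checking nose_length and the tip geometry.

```bash
python3 - <<'E'
from h import *
s=state();c=cam('side')
R=Ro.from_euler('xyz',s['ee_rot'],degrees=True)
im=grab_frame('side')
big=cv2.resize(im[210:290,285:375],None,fx=6.5,fy=6.5,interpolation=2)
for z,col in((22,(0,0,255)),(-11,(0,255,0)),(-57,(255,0,0))):
  for x in(-16,16):
    for y in(-9,9):
      u=(proj(c,s['ee_pos']+R.apply([x,y,z]))[0]-[285,210])*6.5
      cv2.circle(big,(int(u[0]),int(u[1])),4,col,-1)
cv2.imwrite('pics/m3.png',big)
E
```

```text
(no output)
```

View pics/m3.png

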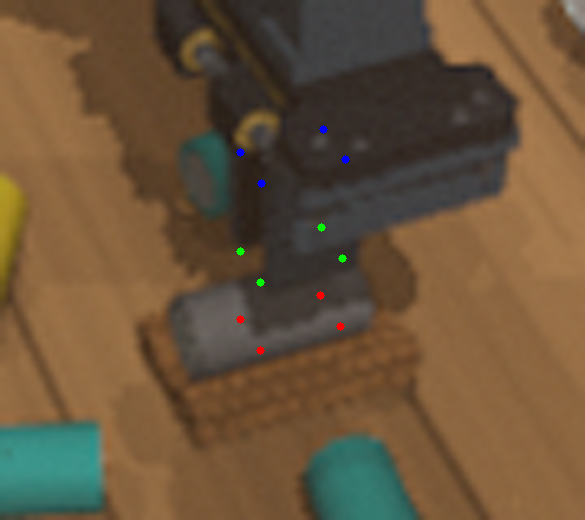

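That view (my tenth) shows the finger ending near or above the cell's top, not at the red z = +22 points. The tips are therefore much shorter than stated, at about tool z = −15. I'll open, lower in stages and feel for the rest's top at 18 mm.

Call:
step_arm:
  plan:
    - [[0,0,0,0,0.6],[0,0,0,0,0.6],[0,0,0,0,0.6],[0,0,0.3,0,0.6],[0,0,0.6,0,0.6],[0,0,0.9,0,0.6],[0,0,1.2,0,0.6],[0,0,1.2,0,0.6]]

```text
time_s: 8.0
ee_pos: [573.5, -185.3, 28.5]
ee_rot: [180.0, -0.0, -177.1]
force: [-0.6, 0.1, 0.3]
gripper_width: 54.6
gripper_force: 0.0
```

Call:
step_arm:
  plan:
    - [[0,0,0.3,0,0.6],[0,0,0.6,0,0.6],[0,0,0.6,0,0.6]]

```text
time_s: 8.38
ee_pos: [573.5, -185.3, 22.5]
ee_rot: [180.0, -0.0, -177.1]
force: [0.4, -0.2, -0.3]
gripper_width: 54.8
gripper_force: 0.0
```

Call:
step_arm:
  plan:
    - [[0,0,0.3,0,0.6],[0,0,0.6,0,0.6],[0,0,0.9,0,0.6],[0,0,0.9,0,0.6]]

```text
time_s: 8.88
ee_pos: [573.5, -185.3, 13.4]
ee_rot: [180.0, -0.0, -177.1]
force: [0.2, -0.0, 0.4]
gripper_width: 54.7
gripper_force: 0.0
```

Call:
step_arm:
  plan:
    - [[0,0,0.2,0,0.6],[0,0,0.2,0,0.6]]

```text
time_s: 9.12
ee_pos: [573.6, -185.4, 11.7]
ee_rot: [180.0, -0.0, -177.1]
force: [-0.5, -0.3, -0.1]
gripper_width: 54.9
gripper_force: 0.0
```

Call:
step_arm:
  plan:
    - [[0,0,0.2,0,0.6],[0,0,0.2,0,0.6]]

```text
time_s: 9.38
ee_pos: [573.6, -185.4, 9.7]
ee_rot: [180.0, -0.0, -177.1]
force: [-0.5, 1.1, -0.1]
gripper_width: 54.8
gripper_force: 0.0
```

Call:
step_arm:
  plan:
    - [[0,0,0.2,0,0.6],[0,0,0.2,0,0.6]]

```text
time_s: 9.62
ee_pos: [573.6, -185.4, 7.6]
ee_rot: [180.0, -0.0, -177.1]
force: [-0.4, 0.2, 0.1]
gripper_width: 54.7
gripper_force: 0.0
```

Call:
step_arm:
  plan:
    - [[0,0,0.15,0,0.6],[0,0,0.15,0,0.6]]

```text
time_s: 9.88
ee_pos: [573.6, -185.4, 6.2]
ee_rot: [180.0, -0.0, -177.1]
force: [0.0, 0.2, -0.5]
gripper_width: 54.2
gripper_force: 0.0
```

Call:
step_arm:
  plan:
    - [[0,0,0.15,0,0.6],[0,0,0.15,0,0.6]]

```text
time_s: 10.12
ee_pos: [573.9, -185.4, 5.2]
ee_rot: [-180.0, 0.0, -177.1]
force: [-0.0, 0.3, 2.8]
gripper_width: 54.7
gripper_force: 1.4
```

Contact at TCP z ≈ 5.3 with the rest's top at 18 puts the fingertips at tool z ≈ −12.5; I'll use that. Raise 1.5 mm and close lightly.

Call:
step_arm:
  plan:
    - [[0,0,-0.2,0,0.6],[0,0,-0.2,0,0.45],[0,0,-0.2,0,0.3],[0,0,-0.2,0,0.3],[0,0,-0.2,0,0.3],[0,0,-0.2,0,0.3]]
  newtons: 4

```text
time_s: 10.88
ee_pos: [573.6, -185.3, 6.7]
ee_rot: [180.0, -0.0, -177.1]
force: [-0.9, 0.1, -0.8]
gripper_width: 32.0
gripper_force: 4.0
```

Call:
step_arm:
  plan:
    - [[0,0,-0.2,0,0.3],[0,0,-0.4,0,0.3],[0,0,-0.6,0,0.3],[0,0,-0.8,0,0.3],[0,0,-1.0,0,0.3],[0,0,-1.0,0,0.3]]
  newtons: 4

```text
time_s: 11.62
ee_pos: [573.9, -185.4, 17.1]
ee_rot: [-180.0, 0.0, -177.1]
force: [-0.6, 0.1, -1.1]
gripper_width: 31.6
gripper_force: 4.0
```

```bash
python3 - <<'E'
from h import *
s,im,c=wshot('pics/w4.png');print(s['time_s'],s['ee_pos'],s['force'],s['torque'],s['gripper_width'],s['gripper_force'])
hs=cv2.cvtColor(im,cv2.COLOR_BGR2HSV)
m=((hs[...,1]<75)&(hs[...,2]>45)).astype(np.uint8)
for r in range(140,240,4): 
    x=np.where(m[r,285:365])[0]+285; print(r,(x.min(),x.max(),len(x)) if len(x) else 0,im[r,322])
E
```

```text
11.625 [ 573.89492254 -185.432843     17.07032039] [-0.59540645  0.08532928 -1.10212929] [0.01865752 0.02486458 0.02731621] 31.611238170546127 3.9981141686439514
140 0 [ 77 131 197]
144 0 [ 78 134 200]
148 0 [ 78 134 201]
152 0 [ 81 137 206]
156 0 [ 81 137 205]
160 0 [28 51 87]
164 0 [ 56 103 170]
168 0 [ 56 103 169]
172 0 [ 53  97 160]
176 0 [ 42  69 110]
180 (np.int64(299), np.int64(346), 48) [69 79 83]
184 (np.int64(294), np.int64(350), 57) [67 77 80]
188 (np.int64(294), np.int64(350), 57) [60 64 69]
192 (np.int64(294), np.int64(350), 57) [107 114 124]
196 (np.int64(294), np.int64(350), 57) [105 113 123]
200 (np.int64(294), np.int64(350), 57) [106 114 123]
204 (np.int64(295), np.int64(350), 56) [106 114 124]
208 (np.int64(294), np.int64(350), 57) [106 114 123]
212 (np.int64(294), np.int64(350), 56) [77 82 89]
216 (np.int64(295), np.int64(348), 54) [53 57 62]
220 (np.int64(296), np.int64(348), 53) [53 57 62]
224 (np.int64(298), np.int64(348), 51) [54 58 62]
228 (np.int64(297), np.int64(348), 52) [54 58 62]
232 (np.int64(297), np.int64(347), 51) [54 58 63]
236 (np.int64(297), np.int64(347), 51) [53 57 62]
```

```bash
cat >>h.py <<'E'
def tiltrows(L=44.,az=-21.3):
    p=camera_params('wrist');K=p['camera_matrix'];M=np.linalg.inv(p['mount'])
    def row(x,z):
        q=M@[x,0,z,1];return (K@q[:3]/q[2])[1]
    for th in range(-4,32,2):
        a=np.radians(th);f=np.array([L*np.cos(a),az+L*np.sin(a)]);u=16*np.array([np.sin(a),-np.cos(a)])
        print(th,'bot %.1f top %.1f'%(row(*(f-u)),row(*(f+u))))
E
python3 -c "
from h import *
for L in (42,44,46):print(L);tiltrows(L)
im=cv2.imread('pics/w4.png')
for r in range(174,194):print(r,im[r,315:330].mean(0).astype(int))"
```

```text
42
-4 bot 176.7 top 194.0
-2 bot 177.1 top 192.0
0 bot 177.5 top 190.1
2 bot 177.9 top 188.4
4 bot 178.5 top 186.8
6 bot 179.2 top 185.3
8 bot 179.9 top 183.9
10 bot 180.7 top 182.6
12 bot 181.5 top 181.5
14 bot 182.5 top 180.5
16 bot 183.5 top 179.6
18 bot 184.5 top 178.8
20 bot 185.6 top 178.1
22 bot 186.8 top 177.6
24 bot 188.1 top 177.1
26 bot 189.3 top 176.8
28 bot 190.7 top 176.5
30 bot 192.1 top 176.4
44
-4 bot 173.4 top 190.0
-2 bot 173.7 top 188.0
0 bot 174.1 top 186.2
2 bot 174.6 top 184.4
4 bot 175.2 top 182.8
6 bot 175.9 top 181.3
8 bot 176.6 top 180.0
10 bot 177.4 top 178.7
12 bot 178.3 top 177.6
14 bot 179.3 top 176.7
16 bot 180.3 top 175.8
18 bot 181.4 top 175.1
20 bot 182.6 top 174.4
22 bot 183.8 top 173.9
24 bot 185.0 top 173.5
26 bot 186.4 top 173.3
28 bot 187.8 top 173.1
30 bot 189.2 top 173.0
46
-4 bot 170.0 top 186.1
-2 bot 170.4 top 184.0
0 bot 170.8 top 182.2
2 bot 171.3 top 180.4
4 bot 171.9 top 178.8
6 bot 172.6 top 177.4
8 bot 173.3 top 176.0
10 bot 174.2 top 174.8
12 bot 175.1 top 173.8
14 bot 176.1 top 172.8
16 bot 177.1 top 172.0
18 bot 178.3 top 171.3
20 bot 179.5 top 170.8
22 bot 180.7 top 170.3
24 bot 182.0 top 170.0
26 bot 183.4 top 169.8
28 bot 184.8 top 169.7
30 bot 186.3 top 169.7
174 [ 51  93 155]
175 [ 49  90 152]
176 [ 47  79 129]
177 [56 71 93]
178 [66 74 78]
179 [69 78 80]
180 [68 78 81]
181 [68 78 81]
182 [68 78 81]
183 [68 77 80]
184 [65 74 78]
185 [71 81 85]
186 [ 85  97 102]
187 [69 77 82]
188 [67 72 78]
189 [ 93 100 108]
190 [105 112 121]
191 [105 112 121]
192 [104 111 120]
193 [104 111 120]
```

The cell is gripped (32.0 mm) and hangs level; the grip point is about 7 mm from centre towards the button. To tip the button up I'll carry the cell to the lamp's clear −x end and press its button end gently on the deck edge, so the cell turns in a light grip. Carrying now, firm grip.

Call:
step_arm:
  plan:
    - [[0,0,0,0,0.3],[0,0,-2,0,0.3],[0,0,-5,0,0.3],[0.3,3,-6,0,0.3],[0.6,7,-6,0.05,0.3],[1,11,-6,0.1,0.3],[1.4,15,-6,0.154,0.3],[1.8,19,-6,0.154,0.3],[2.2,23,-6,0.154,0.3],[2.6,27,-6,0.154,0.3],[3.0,31,-6,0.154,0.3],[3.2,35,-6,0.154,0.3],[3.4,38,-6,0.154,0.3],[3.4,39.3,-6,0.154,0.3],[3.4,39.3,-6,0.154,0.3],[3.4,39.3,-6,0.154,0.3],[3.4,39.3,-6,0.154,0.3]]
  newtons: 20

```text
time_s: 13.8
ee_pos: [520.2, 204.3, 76.8]
ee_rot: [-180.0, -0.0, 174.0]
force: [-0.3, -0.1, -2.3]
gripper_width: 31.8
gripper_force: 20.0
```

```bash
cat >>h.py <<'E'
O=np.array([602.1,196.35]);A=np.radians(-5.95);UX=np.array([np.cos(A),np.sin(A)]);UY=np.array([-UX[1],UX[0]])
def rep():
    s=state();d=s['ee_pos'][:2]-O;f=s['force']
    print('t %.2f lamp x %.1f y %.1f z %.1f yaw %.2f'%(s['time_s'],d@UX,d@UY,s['ee_pos'][2],s['ee_rot'][2]),'Fx %.1f Fy %.1f Fz %.1f w %.1f g %.1f'%(f[:2]@UX,f[:2]@UY,f[2],s['gripper_width'],s['gripper_force']))
    return s
def flat(f):
    s,im,c=wshot(f);im=im.astype(int)
    for r in range(150,206):print(r,im[r,315:330].mean(0).astype(int),end=';' if r%3 else '\n')
E
python3 -c "
from h import *
rep();im=cv2.imread('pics/w2.png')
# lamp -x deck edge
c=cam('wrist',{'ee_pos':np.load('w2s.npy')[:3],'ee_rot':np.load('w2s.npy')[3:]})
for r in range(126,142):print(r,im[r,310:335].mean(0).astype(int),((onz(c,[(322,r)],18)[0,:2]-O)@UX).round(1))
"
```

```text
t 13.80 lamp x -82.3 y -0.6 z 76.8 yaw 173.98 Fx -0.3 Fy -0.1 Fz -2.3 w 31.8 g 20.0
126 [ 84 143 214] -69.3
127 [ 85 144 215] -68.4
128 [ 85 145 216] -67.5
129 [ 86 146 217] -66.6
130 [ 84 142 213] -65.6
131 [ 75 131 201] -64.7
132 [ 71 120 183] -63.8
133 [116 145 167] -62.8
134 [193 221 217] -61.9
135 [216 239 236] -61.0
136 [216 237 235] -60.0
137 [214 236 234] -59.1
138 [214 236 234] -58.2
139 [213 236 234] -57.2
140 [213 236 234] -56.3
141 [213 236 234] -55.3
```

Call:
step_arm:
  plan:
    - [[0,0,2,0,0.3],[0,0,4,0,0.3],[0,0,5.5,0,0.3],[0,0,6.1,0,0.3],[0,0,6.1,0,0.3],[0,0,6.1,0,0.3]]
  newtons: 10

```text
time_s: 14.55
ee_pos: [520.6, 205.6, 16.5]
ee_rot: [180.0, 0.1, 174.1]
force: [-0.8, 0.5, -1.8]
gripper_width: 31.6
gripper_force: 10.0
```

Call:
step_arm:
  plan:
    - [[0,0,0.1,0,0.3],[0,0,0.2,0,0.3],[0,0,0.3,0,0.3],[0,0,0.35,0,0.3],[0,0,0.35,0,0.3]]
  newtons: 10

```text
time_s: 15.18
ee_pos: [520.0, 205.4, 12.5]
ee_rot: [180.0, 0.0, 174.1]
force: [0.2, 0.5, 0.2]
gripper_width: 31.7
gripper_force: 10.0
```

```bash
python3 -c "
from h import *
rep();flat('pics/w5.png')"
```

```text
t 15.18 lamp x -82.6 y 0.5 z 12.5 yaw 174.05 Fx 0.2 Fy 0.5 Fz 0.2 w 31.7 g 10.0
150 [ 81 137 205]
151 [ 82 139 208];152 [ 82 139 207];153 [ 76 130 196]
154 [ 73 125 190];155 [ 74 127 191];156 [ 75 128 193]
157 [ 75 129 193];158 [ 75 129 193];159 [ 75 129 193]
160 [ 75 129 193];161 [ 75 129 193];162 [ 75 128 193]
163 [ 75 128 192];164 [ 75 127 192];165 [ 74 127 191]
166 [ 74 126 190];167 [ 73 125 190];168 [ 74 126 191]
169 [ 75 128 192];170 [ 76 129 194];171 [ 76 129 195]
172 [ 74 126 191];173 [ 72 124 187];174 [ 73 125 189]
175 [ 72 124 189];176 [ 67 110 167];177 [ 61  83 113]
178 [63 72 77];179 [66 74 76];180 [66 75 78]
181 [65 74 77];182 [63 72 75];183 [62 71 73]
184 [60 69 72];185 [71 81 84];186 [ 91 105 109]
187 [75 84 88];188 [73 78 85];189 [101 107 117]
190 [112 120 130];191 [112 120 130];192 [112 119 129]
193 [112 119 129];194 [111 119 129];195 [111 119 129]
196 [111 119 129];197 [112 119 129];198 [111 119 129]
199 [111 119 129];200 [106 114 123];201 [ 97 104 113]
202 [ 92  99 107];203 [ 94 101 110];204 [ 93 100 108]
205 [76 81 88];
```

Just touching now; press on.

Call:
step_arm:
  plan:
    - [[0,0,0.05,0,0.3],[0,0,0.1,0,0.3],[0,0,0.15,0,0.3],[0,0,0.2,0,0.3],[0,0,0.2,0,0.3]]
  newtons: 10

```text
time_s: 15.85
ee_pos: [519.5, 205.4, 10.4]
ee_rot: [-180.0, -0.1, 174.0]
force: [-3.8, 0.2, 4.7]
gripper_width: 31.7
gripper_force: 10.0
```

```bash
python3 -c "
from h import *
rep();flat('pics/w6.png')"|grep -v '^1[5-6]'
```

```text
t 15.85 lamp x -83.1 y 0.5 z 10.4 yaw 174.05 Fx -3.8 Fy -0.2 Fz 4.7 w 31.7 g 10.0
172 [ 75 128 193];173 [ 68 116 177];174 [ 63 108 165]
175 [ 63 109 167];176 [ 64 109 166];177 [ 59  88 127]
178 [58 70 82];179 [59 67 68];180 [59 67 68]
181 [57 66 68];182 [67 77 79];183 [ 86  99 102]
184 [74 83 87];185 [ 89  95 103];186 [109 117 126]
187 [114 122 132];188 [114 121 131];189 [114 121 131]
190 [113 121 131];191 [113 121 131];192 [113 121 131]
193 [113 121 131];194 [113 121 131];195 [113 121 131]
196 [113 121 131];197 [113 121 131];198 [113 121 131]
199 [113 121 131];200 [112 119 129];201 [104 111 120]
202 [ 97 104 112];203 [ 97 104 113];204 [ 95 101 110]
205 [77 82 89];
```

It pivots: tilt is about 5.5°. Another 3 mm.

Call:
step_arm:
  plan:
    - [[0,0,0.05,0,0.3],[0,0,0.1,0,0.3],[0,0,0.15,0,0.3],[0,0,0.2,0,0.3],[0,0,0.25,0,0.3],[0,0,0.3,0,0.3],[0,0,0.3,0,0.3]]
  newtons: 10

```text
time_s: 16.77
ee_pos: [519.0, 205.5, 7.3]
ee_rot: [-180.0, -0.1, 174.0]
force: [-4.8, -0.3, 4.9]
gripper_width: 32.0
gripper_force: 10.0
```

```bash
python3 -c "
from h import *
rep();flat('pics/w7.png')"|grep -v '^1[5-6]'
```

```text
t 16.77 lamp x -83.6 y 0.4 z 7.3 yaw 174.04 Fx -4.8 Fy -0.8 Fz 4.9 w 32.0 g 10.0
172 [ 67 114 173];173 [ 62 106 162];174 [ 60 103 158]
175 [ 53  91 142];176 [ 47  81 126];177 [ 47  74 111]
178 [51 67 83];179 [70 78 82];180 [101 108 116]
181 [116 124 134];182 [118 126 136];183 [117 125 135]
184 [117 125 135];185 [117 125 134];186 [117 125 135]
187 [117 125 134];188 [117 125 135];189 [117 125 135]
190 [116 125 134];191 [117 125 135];192 [116 125 134]
193 [116 124 134];194 [116 124 134];195 [116 125 134]
196 [116 125 134];197 [116 125 134];198 [116 124 134]
199 [116 124 134];200 [116 124 134];201 [115 123 133]
202 [112 119 129];203 [110 117 127];204 [110 118 127]
205 [105 112 121];
```

Tilt is about 12°. A touch more, then clamp firmly, lift and move over the bay.

Call:
step_arm:
  plan:
    - [[0,0,0.05,0,0.3],[0,0,0.08,0,0.3],[0,0,0.08,0,0.3]]
  newtons: 10

```text
time_s: 17.2
ee_pos: [519.0, 205.4, 6.4]
ee_rot: [-180.0, -0.1, 174.0]
force: [-5.0, 0.5, 5.3]
gripper_width: 31.5
gripper_force: 10.0
```

Call:
step_arm:
  plan:
    - [[0,0,0,0,0.2],[0,0,0,0,0.2],[0,0,-1,0,0.2],[0,0,-3,0,0.2],[0,0,-5,0,0.2],[0,0,-5,0,0.2],[0,0,-5,0,0.2]]
  newtons: 50

```text
time_s: 18.08
ee_pos: [519.9, 205.1, 56.0]
ee_rot: [-180.0, -0.0, 174.1]
force: [0.5, -0.7, -1.9]
gripper_width: 31.0
gripper_force: 50.0
```

```bash
python3 -c "
from h import *
rep();flat('pics/w8.png')
im=cv2.imread('pics/w8.png').astype(int)
for r in (186,194,202,210): print(r,[(x,im[r,x].tolist()) for x in range(284,362,2)])
tiltrows(43)"|grep -v '^1[5-6]'
```

```text
t 18.07 lamp x -82.6 y 0.2 z 56.0 yaw 174.05 Fx 0.5 Fy -0.7 Fz -1.9 w 31.0 g 50.0
172 [ 45  78 123];173 [ 43  74 116];174 [ 48  83 130]
175 [ 57  98 151];176 [ 65 113 174];177 [ 68 117 179]
178 [ 69  95 133];179 [ 96 104 114];180 [115 121 129]
181 [117 125 135];182 [116 124 134];183 [116 124 134]
184 [116 124 134];185 [116 124 134];186 [116 124 134]
187 [116 124 134];188 [116 124 133];189 [116 124 134]
190 [116 124 134];191 [116 124 133];192 [116 124 133]
193 [116 123 133];194 [116 123 133];195 [116 124 133]
196 [115 123 133];197 [116 124 133];198 [115 123 133]
199 [115 123 132];200 [114 122 132];201 [115 123 132]
202 [114 122 132];203 [105 113 122];204 [82 88 95]
205 [66 70 76];186 [(284, [71, 122, 186]), (286, [71, 121, 185]), (288, [71, 121, 185]), (290, [72, 122, 185]), (292, [71, 121, 184]), (294, [72, 97, 133]), (296, [82, 87, 92]), (298, [96, 104, 112]), (300, [103, 109, 119]), (302, [106, 113, 123]), (304, [109, 117, 126]), (306, [112, 121, 131]), (308, [116, 124, 134]), (310, [117, 124, 135]), (312, [119, 127, 137]), (314, [119, 127, 137]), (316, [120, 128, 138]), (318, [120
[... 2795 characters left out ...]
[62, 65, 71]), (334, [62, 66, 71]), (336, [59, 62, 68]), (338, [58, 63, 67]), (340, [56, 59, 64]), (342, [55, 59, 63]), (344, [52, 56, 60]), (346, [48, 51, 56]), (348, [43, 44, 46]), (350, [46, 71, 104]), (352, [54, 93, 144]), (354, [54, 92, 142]), (356, [53, 92, 141]), (358, [53, 91, 140]), (360, [54, 93, 142])]
-4 bot 175.1 top 192.1
-2 bot 175.4 top 190.1
0 bot 175.8 top 188.2
2 bot 176.3 top 186.5
4 bot 176.9 top 184.8
6 bot 177.5 top 183.4
8 bot 178.3 top 182.0
10 bot 179.1 top 180.7
12 bot 180.0 top 179.6
14 bot 180.9 top 178.6
18 bot 183.0 top 177.0
20 bot 184.1 top 176.3
22 bot 185.3 top 175.8
24 bot 186.6 top 175.4
26 bot 187.9 top 175.1
28 bot 189.2 top 174.8
30 bot 190.7 top 174.7
```

Tilt is about 14° and the cell is centred between the fingers. Moving over the bay, still clear of the spring.

Call:
step_arm:
  plan:
    - [[-2,0,0,0,0.2],[-4,0,0,0,0.2],[-6,0,0,0,0.2],[-8,0,0,0,0.2],[-9.5,0,0,0,0.2],[-9.5,0,0,0,0.2],[-9.5,0,0.5,0,0.2],[-9.5,0,1.2,0,0.2],[-9.5,0,1.9,0,0.2],[-9.5,0,2.4,0,0.2],[-9.5,0,2.4,0,0.2],[-9.5,0,2.4,0,0.2]]
  newtons: 50

```text
time_s: 19.62
ee_pos: [614.7, 195.6, 32.7]
ee_rot: [180.0, 0.0, 174.1]
force: [-0.6, 0.1, -1.5]
gripper_width: 31.3
gripper_force: 50.0
```

```bash
python3 -c "
from h import *
rep();flat('pics/w9.png')
im=cv2.imread('pics/w9.png').astype(int)
for r in (150,165,172,178,186): print(r,[int(im[r,x].max()) for x in range(290,356)])
" | sed -n '1p;8,$p'
```

```text
t 19.62 lamp x 12.6 y 0.6 z 32.7 yaw 174.05 Fx -0.6 Fy 0.1 Fz -1.5 w 31.3 g 50.0
166 [103 119 124];167 [130 148 154];168 [146 166 173]
169 [125 144 150];170 [142 162 168];171 [161 183 189]
172 [153 174 181];173 [ 96 111 116];174 [35 39 41]
175 [16 16 16];176 [18 17 18];177 [24 26 27]
178 [56 61 65];179 [ 95 102 110];180 [112 119 129]
181 [113 121 130];182 [112 120 129];183 [112 120 130]
184 [112 120 129];185 [112 120 129];186 [112 119 129]
187 [112 119 129];188 [112 119 129];189 [112 119 129]
190 [112 120 129];191 [112 119 129];192 [112 119 129]
193 [112 119 129];194 [111 119 128];195 [111 119 129]
196 [111 119 128];197 [111 119 128];198 [111 119 128]
199 [111 119 129];200 [111 119 128];201 [107 114 124]
202 [ 98 105 114];203 [ 94 100 108];204 [ 90  97 105]
205 [75 80 87];150 [32, 31, 31, 31, 31, 31, 30, 31, 31, 31, 31, 30, 31, 31, 31, 31, 31, 29, 32, 31, 30, 31, 32, 31, 32, 31, 31, 31, 30, 30, 29, 29, 32, 31, 33, 31, 30, 31, 31, 31, 31, 32, 30, 30, 32, 31, 32, 32, 32, 32, 31, 30, 31, 31, 32, 31, 31, 31, 31, 32, 32, 31, 31, 32, 32, 31]
165 [7, 17, 51, 67, 49, 17, 6, 10, 13, 11, 10, 9
[... 413 characters left out ...]
09, 92, 76, 58, 41, 23, 12, 10, 10, 11, 12, 12, 12, 11, 11, 8, 10, 6, 9, 32, 68, 78, 52, 17, 10, 16, 18]
178 [224, 225, 193, 140, 79, 44, 40, 46, 48, 48, 52, 58, 57, 58, 59, 60, 62, 64, 64, 65, 66, 67, 67, 68, 69, 69, 69, 66, 64, 64, 62, 64, 62, 63, 63, 63, 65, 68, 70, 70, 71, 69, 67, 64, 61, 61, 60, 59, 58, 57, 55, 57, 58, 52, 45, 36, 31, 30, 39, 68, 106, 133, 146, 142, 131, 128]
186 [238, 232, 199, 148, 98, 83, 91, 99, 108, 114, 115, 116, 117, 119, 121, 124, 125, 128, 129, 131, 131, 132, 131, 132, 132, 132, 134, 133, 133, 134, 134, 133, 133, 132, 130, 127, 126, 122, 121, 118, 115, 112, 111, 108, 106, 103, 101, 97, 93, 91, 86, 82, 78, 75, 71, 67, 63, 57, 50, 52, 89, 133, 152, 155, 154, 153]
```

The coil's mid is at column 321, the bay gap's mid at 321.2 and the cell's mid at 321.7, so alignment is within 0.5 mm. Lower 2 mm and push towards the spring.

Call:
step_arm:
  plan:
    - [[0,0,0.2,0,0.2],[0,0,0.2,0,0.2],[0.2,0,0.2,0,0.2],[0.4,0,0.2,0,0.2],[0.45,0,0.2,0,0.2],[0.5,0,0.2,0,0.2],[0.5,0,0.2,0,0.2]]
  newtons: 55

```text
time_s: 20.55
ee_pos: [610.4, 196.0, 30.8]
ee_rot: [180.0, 0.1, 174.1]
force: [3.7, -1.7, -1.7]
gripper_width: 31.1
gripper_force: 55.0
```

Call:
step_arm:
  plan:
    - [[0.05,0,0,0,0.2],[0.1,0,0,0,0.2],[0.1,0,0,0,0.2]]

```text
time_s: 20.92
ee_pos: [609.5, 196.1, 30.8]
ee_rot: [180.0, 0.1, 174.1]
force: [5.7, -1.6, -2.6]
gripper_width: 31.4
gripper_force: 55.0
```

```bash
python3 -c "
from h import *
rep();flat('pics/w10.png')" | sed -n '1p;8,13p'
```

```text
t 20.93 lamp x 7.4 y 0.5 z 30.8 yaw 174.07 Fx 5.8 Fy -1.0 Fz -2.6 w 31.4 g 55.0
166 [128 146 153];167 [147 168 174];168 [105 120 125]
169 [107 122 127];170 [147 168 174];171 [137 157 163]
172 [104 119 124];173 [ 91 104 109];174 [ 84  97 101]
175 [78 90 93];176 [ 86  99 102];177 [ 88 101 105]
178 [80 91 95];179 [ 95 103 111];180 [109 117 126]
181 [112 120 129];182 [112 119 129];183 [112 119 129]
```

Call:
step_arm:
  plan:
    - [[0.05,0,0,0,0.2],[0.1,0,0,0,0.2],[0.15,0,0,0,0.2],[0.15,0,0,0,0.2]]

```text
time_s: 21.48
ee_pos: [608.8, 196.2, 31.0]
ee_rot: [180.0, 0.2, 174.1]
force: [6.8, -2.1, -2.8]
gripper_width: 30.9
gripper_force: 55.0
```

Call:
step_arm:
  plan:
    - [[0,0,0.1,0,0.2],[0,0,0.2,0,0.2],[0,0,0.3,0,0.2],[0,0,0.4,0,0.2],[0,0,0.4,0,0.2]]

```text
time_s: 22.1
ee_pos: [609.7, 196.7, 28.6]
ee_rot: [179.9, 0.3, 174.1]
force: [5.3, -0.7, 2.9]
gripper_width: 30.8
gripper_force: 55.0
```

```bash
python3 -c "
from h import *
rep();flat('pics/w11.png')" | sed -n '1p;8,13p'
```

```text
t 22.10 lamp x 7.5 y 1.2 z 28.6 yaw 174.05 Fx 5.4 Fy -0.1 Fz 2.9 w 30.8 g 55.0
166 [127 145 151];167 [143 163 169];168 [103 119 123]
169 [118 134 139];170 [149 169 175];171 [130 148 153]
172 [106 121 125];173 [120 137 143];174 [106 121 126]
175 [81 93 97];176 [ 84  97 101];177 [ 89 102 106]
178 [80 91 94];179 [ 89  97 104];180 [106 113 123]
181 [112 120 129];182 [112 120 130];183 [111 119 129]
```

The cell seems to be landing on the end wall (Fz rose, x was pushed back). Raise again, press the spring further, then lower.

Call:
step_arm:
  plan:
    - [[0,0,-0.2,0,0.2],[0,0,-0.4,0,0.2],[0,0,-0.5,0,0.2],[0,0,-0.5,0,0.2]]

```text
time_s: 22.65
ee_pos: [608.7, 196.6, 31.9]
ee_rot: [179.9, 0.2, 174.1]
force: [6.5, -0.5, -3.6]
gripper_width: 31.6
gripper_force: 55.0
```

Call:
step_arm:
  plan:
    - [[0.1,0,0,0,0.2],[0.15,0,0,0,0.2],[0.2,0,0,0,0.2],[0.2,0,0,0,0.2]]
  newtons: 60

```text
time_s: 23.15
ee_pos: [607.7, 196.8, 32.1]
ee_rot: [179.9, 0.3, 174.1]
force: [8.2, -1.5, -4.1]
gripper_width: 31.2
gripper_force: 60.0
```

```bash
python3 -c "
from h import *
rep();flat('pics/w12.png')
tiltrows(45)" | sed -n '1p;6,13p;20,50p'
```

```text
t 23.15 lamp x 5.6 y 1.0 z 32.1 yaw 174.07 Fx 8.3 Fy -0.7 Fz -4.1 w 31.2 g 60.0
160 [22 22 23];161 [20 21 21];162 [62 71 74]
163 [134 153 160];164 [146 167 174];165 [103 118 123]
166 [118 134 139];167 [151 171 177];168 [126 143 149]
169 [ 97 111 115];170 [135 154 160];171 [141 160 167]
172 [101 117 122];173 [102 116 121];174 [109 125 130]
175 [ 91 104 108];176 [ 85  98 102];177 [ 89 102 106]
178 [ 88  99 104];179 [100 108 116];180 [110 117 127]
181 [113 120 129];182 [112 120 129];183 [112 119 129]
202 [ 94 100 108];203 [ 91  97 105];204 [76 81 88]
205 [63 68 73];-4 bot 171.8 top 188.1
-2 bot 172.1 top 186.1
0 bot 172.5 top 184.2
2 bot 173.0 top 182.5
4 bot 173.6 top 180.9
6 bot 174.3 top 179.4
8 bot 175.0 top 178.1
10 bot 175.8 top 176.8
12 bot 176.7 top 175.8
14 bot 177.7 top 174.8
16 bot 178.8 top 174.0
18 bot 179.9 top 173.3
20 bot 181.0 top 172.7
22 bot 182.3 top 172.2
24 bot 183.6 top 171.8
26 bot 184.9 top 171.6
28 bot 186.3 top 171.4
30 bot 187.8 top 171.4
```

Call:
step_arm:
  plan:
    - [[0.1,0,0,0,0.2],[0.15,0,0,0,0.2],[0.2,0,0,0,0.2],[0.2,0,0,0,0.2]]
  newtons: 60

```text
time_s: 23.7
ee_pos: [606.8, 196.9, 32.3]
ee_rot: [179.9, 0.5, 174.1]
force: [9.2, -1.8, -4.6]
gripper_width: 31.1
gripper_force: 60.0
```

Call:
step_arm:
  plan:
    - [[0,0,0.1,0,0.2],[0,0,0.2,0,0.2],[0,0,0.3,0,0.2],[0,0,0.3,0,0.2]]

```text
time_s: 24.2
ee_pos: [607.7, 196.9, 31.5]
ee_rot: [179.9, 0.6, 174.1]
force: [8.6, -3.4, 5.2]
gripper_width: 30.8
gripper_force: 60.0
```

```bash
python3 -c "
from h import *
rep();flat('pics/w13.png')" | sed -n '1p;6,13p'
```

```text
t 24.20 lamp x 5.5 y 1.1 z 31.5 yaw 174.09 Fx 8.9 Fy -2.5 Fz 5.2 w 30.8 g 60.0
160 [21 21 23];161 [23 24 25];162 [68 77 81]
163 [136 156 162];164 [145 165 172];165 [102 117 122]
166 [122 140 145];167 [150 170 177];168 [116 133 138]
169 [ 96 110 115];170 [139 158 164];171 [141 161 167]
172 [ 99 113 118];173 [82 95 99];174 [ 84  96 100]
175 [77 89 92];176 [ 85  98 101];177 [ 88 102 106]
178 [79 90 94];179 [ 88  95 102];180 [105 113 122]
181 [112 120 130];182 [112 120 130];183 [112 119 129]
```

Call:
step_arm:
  plan:
    - [[0,0,0.1,0,0.2],[0,0,0.2,0,0.2],[0,0,0.2,0,0.2]]

```text
time_s: 24.62
ee_pos: [608.0, 197.3, 29.9]
ee_rot: [179.8, 0.6, 174.1]
force: [8.4, -1.7, 6.0]
gripper_width: 31.1
gripper_force: 60.0
```

```bash
python3 -c "
from h import *
rep();flat('pics/w14.png')" | sed -n '1p;6,13p'
```

```text
t 24.62 lamp x 5.8 y 1.6 z 29.9 yaw 174.07 Fx 8.5 Fy -0.8 Fz 6.0 w 31.1 g 60.0
160 [21 21 22];161 [27 29 30];162 [78 89 93]
163 [143 163 169];164 [146 167 173];165 [101 116 120]
166 [122 139 145];167 [148 168 175];168 [112 128 133]
169 [ 97 111 116];170 [139 158 164];171 [140 159 165]
172 [ 99 114 118];173 [ 85  98 102];174 [ 86  99 103]
175 [80 92 96];176 [ 86  99 102];177 [ 88 101 105]
178 [79 90 94];179 [ 87  95 102];180 [105 113 122]
181 [112 120 130];182 [112 120 130];183 [112 119 129]
```

Now it slides down the spring face (friction explains Fz). Continue with a small lateral correction.

Call:
step_arm:
  plan:
    - [[0,-0.1,0.1,0,0.2],[0,-0.1,0.2,0,0.2],[0,-0.1,0.3,0,0.2],[0,-0.1,0.4,0,0.2],[0,-0.1,0.4,0,0.2]]

```text
time_s: 25.3
ee_pos: [608.5, 196.9, 26.4]
ee_rot: [179.7, 0.7, 174.0]
force: [8.6, -1.1, 8.7]
gripper_width: 31.1
gripper_force: 60.0
```

```bash
python3 -c "
from h import *
rep();flat('pics/w15.png')" | sed -n '1p;6,13p'
```

```text
t 25.30 lamp x 6.3 y 1.3 z 26.4 yaw 174.05 Fx 8.7 Fy -0.2 Fz 8.7 w 31.1 g 60.0
160 [19 19 20];161 [43 47 50];162 [111 127 132]
163 [161 182 189];164 [150 170 176];165 [103 118 123]
166 [129 148 154];167 [148 169 176];168 [105 121 126]
169 [102 117 121];170 [143 163 170];171 [137 158 164]
172 [ 98 113 118];173 [ 89 102 106];174 [ 89 102 106]
175 [82 94 98];176 [ 93 106 111];177 [ 93 106 110]
178 [75 85 89];179 [84 91 98];180 [105 113 122]
181 [113 120 130];182 [112 120 130];183 [112 119 129]
```

Call:
step_arm:
  plan:
    - [[0,-0.05,0.1,0,0.2],[0,-0.05,0.2,0,0.2],[0,-0.05,0.3,0,0.2],[0,-0.05,0.4,0,0.2],[0,-0.05,0.4,0,0.2]]

```text
time_s: 25.98
ee_pos: [609.0, 196.6, 22.5]
ee_rot: [179.7, 0.8, 174.0]
force: [9.4, -0.6, 7.3]
gripper_width: 31.1
gripper_force: 60.0
```

```bash
python3 -c "
from h import *
rep();flat('pics/w16.png')" | sed -n '1p;6,13p'
```

```text
t 25.98 lamp x 6.8 y 0.9 z 22.5 yaw 174.04 Fx 9.4 Fy 0.4 Fz 7.3 w 31.1 g 60.0
160 [15 15 15];161 [53 61 65];162 [138 157 164]
163 [175 197 204];164 [145 164 170];165 [102 117 121]
166 [140 160 166];167 [155 177 183];168 [108 125 130]
169 [114 130 135];170 [152 173 179];171 [140 159 165]
172 [108 124 129];173 [121 139 144];174 [109 125 130]
175 [79 91 94];176 [83 95 99];177 [ 88 101 105]
178 [76 86 90];179 [84 92 98];180 [105 112 121]
181 [112 120 130];182 [113 120 130];183 [112 120 129]
```

Criterion height reached; press the spring back further.

Call:
step_arm:
  plan:
    - [[0.1,0,0,0,0.2],[0.2,0,0,0,0.2],[0.25,0,0,0,0.2],[0.25,0,0,0,0.2]]

```text
time_s: 26.52
ee_pos: [607.7, 196.8, 22.7]
ee_rot: [179.7, 0.9, 174.1]
force: [11.6, -0.7, 6.4]
gripper_width: 31.2
gripper_force: 60.0
```

```bash
python3 -c "
from h import *
rep();flat('pics/w17.png')" | sed -n '1p;6,13p'
```

```text
t 26.52 lamp x 5.5 y 1.0 z 22.7 yaw 174.06 Fx 11.6 Fy 0.5 Fz 6.4 w 31.2 g 60.0
160 [21 20 22];161 [53 60 63];162 [131 150 155]
163 [175 198 204];164 [153 174 180];165 [104 120 125]
166 [135 154 160];167 [154 175 182];168 [105 121 126]
169 [65 74 77];170 [106 120 126];171 [125 144 149]
172 [104 120 125];173 [130 149 155];174 [147 168 174]
175 [117 135 140];176 [ 93 107 111];177 [ 89 102 106]
178 [82 94 98];179 [ 89  97 104];180 [106 113 122]
181 [113 120 130];182 [113 121 130];183 [112 120 129]
```

Call:
step_arm:
  plan:
    - [[0,0,0.1,0,0.2],[0,0,0.2,0,0.2],[0,0,0.3,0,0.2],[0,0,0.4,0,0.2],[0,0,0.4,0,0.2]]

```text
time_s: 27.2
ee_pos: [608.4, 196.9, 19.5]
ee_rot: [179.7, 1.0, 174.1]
force: [12.6, -1.8, 10.3]
gripper_width: 31.2
gripper_force: 60.0
```

```bash
python3 -c "
from h import *
rep();flat('pics/w18.png')" | sed -n '1p;9,13p'
```

```text
t 27.20 lamp x 6.2 y 1.2 z 19.5 yaw 174.06 Fx 12.8 Fy -0.4 Fz 10.3 w 31.2 g 60.0
169 [65 74 77];170 [107 122 127];171 [126 144 149]
172 [103 119 124];173 [129 146 153];174 [146 167 173]
175 [118 135 141];176 [ 93 106 111];177 [ 92 105 110]
178 [ 92 105 110];179 [ 87  96 102];180 [101 108 117]
181 [112 120 129];182 [113 121 131];183 [112 120 130]
```

Call:
step_arm:
  plan:
    - [[0,-0.05,0.1,0,0.2],[-0.05,-0.1,0.2,0,0.2],[-0.05,-0.1,0.3,0,0.2],[-0.05,-0.1,0.4,0,0.2],[-0.05,-0.1,0.4,0,0.2]]
  newtons: 35

```text
time_s: 27.88
ee_pos: [608.8, 196.3, 15.5]
ee_rot: [179.6, 1.0, 174.0]
force: [13.2, -0.5, 9.7]
gripper_width: 31.4
gripper_force: 35.0
```

```bash
python3 -c "
from h import *
rep();flat('pics/w19.png')" | sed -n '1p;9,16p'
```

```text
t 27.88 lamp x 6.7 y 0.7 z 15.5 yaw 174.03 Fx 13.1 Fy 0.9 Fz 9.7 w 31.4 g 35.0
169 [ 93 106 111];170 [ 86  98 102];171 [120 137 142]
172 [107 123 128];173 [112 128 133];174 [149 169 175]
175 [148 169 175];176 [118 136 141];177 [ 98 112 117]
178 [ 91 105 109];179 [80 92 96];180 [79 86 91]
181 [100 106 115];182 [113 120 130];183 [114 122 131]
184 [113 121 131];185 [113 121 131];186 [113 121 130]
187 [113 121 131];188 [113 121 130];189 [113 121 130]
190 [113 120 130];191 [113 120 130];192 [113 120 130]
```

Now it's rotating (tilt ≈ 10.5°). Continue tipping down.

Call:
step_arm:
  plan:
    - [[0,0,0.1,0,0.2],[0,0,0.2,0,0.2],[0,0,0.3,0,0.2],[0,0,0.4,0,0.2],[0,0,0.4,0,0.2]]
  newtons: 30

```text
time_s: 28.55
ee_pos: [607.9, 196.4, 10.7]
ee_rot: [179.6, 0.9, 174.0]
force: [12.8, 0.7, 6.6]
gripper_width: 31.4
gripper_force: 30.0
```

```bash
python3 -c "
from h import *
rep();flat('pics/w20.png')" | sed -n '1p;9,16p'
```

```text
t 28.55 lamp x 5.8 y 0.7 z 10.7 yaw 174.02 Fx 12.6 Fy 2.1 Fz 6.6 w 31.4 g 30.0
169 [119 136 142];170 [133 152 158];171 [178 201 208]
172 [168 191 197];173 [103 118 123];174 [ 95 109 114]
175 [142 161 168];176 [131 149 154];177 [110 126 131]
178 [142 162 168];179 [151 172 178];180 [127 145 151]
181 [145 165 171];182 [160 182 188];183 [131 150 155]
184 [ 83  96 100];185 [61 70 73];186 [54 60 64]
187 [67 72 78];188 [ 98 105 113];189 [111 119 128]
190 [111 119 129];191 [111 118 128];192 [110 118 128]
```

Call:
step_arm:
  plan:
    - [[0,0,0.1,0,0.2],[0,0,0.2,0,0.2],[0,0,0.3,0,0.2],[0,0,0.3,0,0.2]]
  newtons: 30

```text
time_s: 29.1
ee_pos: [608.0, 196.1, 7.7]
ee_rot: [179.7, 0.9, 174.0]
force: [10.9, -1.8, 7.2]
gripper_width: 31.9
gripper_force: 30.0
```

```bash
python3 -c "
from h import *
rep();flat('pics/w21.png');tiltrows(41)" | sed -n '1p;9,16p;20,40p'
```

```text
t 29.10 lamp x 5.8 y 0.3 z 7.7 yaw 174.04 Fx 11.0 Fy -0.7 Fz 7.2 w 31.9 g 30.0
169 [164 186 193];170 [111 128 134];171 [145 165 172]
172 [182 205 212];173 [154 174 181];174 [ 91 104 109]
175 [103 117 122];176 [141 161 167];177 [119 136 142]
178 [113 129 135];179 [150 170 177];180 [151 172 178]
181 [129 148 154];182 [150 171 178];183 [164 186 193]
184 [133 152 159];185 [ 84  97 100];186 [56 63 67]
187 [64 68 74];188 [ 96 103 111];189 [111 118 128]
190 [112 120 130];191 [111 119 128];192 [111 118 128]
202 [83 89 96];203 [71 76 82];204 [61 65 70]
205 [60 64 69];-4 bot 178.4 top 196.0
-2 bot 178.8 top 194.0
0 bot 179.2 top 192.2
2 bot 179.6 top 190.4
4 bot 180.2 top 188.8
6 bot 180.8 top 187.3
8 bot 181.5 top 185.9
10 bot 182.3 top 184.6
12 bot 183.2 top 183.5
14 bot 184.1 top 182.5
16 bot 185.1 top 181.5
18 bot 186.1 top 180.7
20 bot 187.2 top 180.0
22 bot 188.4 top 179.4
24 bot 189.6 top 179.0
26 bot 190.9 top 178.6
28 bot 192.2 top 178.3
30 bot 193.6 top 178.1
```

Tip-down is nearly done. I'll ease the grip in stages so the spring slides the cell gently onto the contact.

Call:
step_arm:
  plan:
    - [[0,0,0,0,0.2],[0,0,0,0,0.2]]
  newtons: 15

```text
time_s: 29.4
ee_pos: [607.1, 196.1, 6.5]
ee_rot: [179.7, 0.8, 174.0]
force: [11.7, 0.9, 1.3]
gripper_width: 31.8
gripper_force: 15.0
```

Call:
step_arm:
  plan:
    - [[0,0,0,0,0.2],[0,0,0,0,0.2],[0,0,0,0,0.2]]
  newtons: 8

```text
time_s: 29.78
ee_pos: [606.0, 196.1, 5.6]
ee_rot: [179.7, 0.6, 174.0]
force: [11.1, 2.4, -1.2]
gripper_width: 31.8
gripper_force: 8.0
```

Call:
step_arm:
  plan:
    - [[0,0,0,0,0.2],[0,0,0,0,0.2],[0,0,0,0,0.2]]
  newtons: 4

```text
time_s: 30.15
ee_pos: [604.4, 196.2, 5.4]
ee_rot: [179.7, 0.4, 174.0]
force: [7.4, 2.6, 0.1]
gripper_width: 32.1
gripper_force: 4.4
```

```bash
python3 -c "
from h import *
rep();flat('pics/w22.png')" | sed -n '1p;9,16p'
```

```text
t 30.15 lamp x 2.3 y 0.1 z 5.4 yaw 174.00 Fx 7.1 Fy 3.4 Fz 0.1 w 32.1 g 4.4
169 [30 30 33];170 [29 30 32];171 [29 30 31]
172 [29 30 31];173 [29 29 31];174 [28 28 29]
175 [25 26 26];176 [21 20 22];177 [55 62 65]
178 [132 151 157];179 [173 196 202];180 [153 175 181]
181 [103 119 124];182 [129 147 153];183 [162 183 190]
184 [139 159 164];185 [108 123 128];186 [141 161 167]
187 [156 178 184];188 [121 139 144];189 [126 143 149]
190 [158 178 185];191 [151 172 179];192 [138 158 164]
```

Call:
step_arm:
  plan:
    - [[0,0,-0.1,0,0.38],[0,0,-0.1,0,0.42],[0,0,-0.1,0,0.5],[0,0,-0.1,0,0.5],[0,0,-1,0,0.5],[0,0,-3,0,0.5],[0,0,-6,0,0.5],[0,0,-9,0,0.5],[0,0,-12,0,0.5],[0,0,-12,0,0.5],[0,0,-12,0,0.5]]
  newtons: 4

```text
time_s: 31.58
ee_pos: [599.7, 193.8, 122.3]
ee_rot: [-179.9, -0.2, 174.0]
force: [0.1, 0.1, 0.1]
gripper_width: 45.7
gripper_force: 0.0
```

```bash
python3 - <<'E'
from h import *
s=rep();s,im,c=wshot('pics/w23.png')
hs=cv2.cvtColor(im,cv2.COLOR_BGR2HSV)
def lx(u,r,z):
    w=onz(c,[(u,r)],z)[0,:2]-O;return (w@UX).round(1),(w@UY).round(1)
for r in range(135,250,3 if 0 else 2):
    print(r,im[r,316:328].mean(0).astype(int),'x44 %s x38 %s'%(lx(322,r,44)[0],lx(322,r,38)[0]))
for r in (175,195,215,225):
    print(r,[(x,int(im[r,x].max())) for x in range(292,352,2)],lx(322,r,28))
E
```

```text
t 31.57 lamp x -2.1 y -2.8 z 122.3 yaw 174.05 Fx 0.1 Fy 0.1 Fz 0.1 w 45.7 g 0.0
135 [142 172 183] x44 -64.0 x38 -63.6
137 [219 239 236] x44 -62.3 x38 -62.0
139 [217 237 236] x44 -60.7 x38 -60.3
141 [216 237 235] x44 -59.0 x38 -58.6
143 [216 238 236] x44 -57.4 x38 -56.9
145 [199 231 236] x44 -55.7 x38 -55.2
147 [ 86 104 115] x44 -54.0 x38 -53.5
149 [17 17 18] x44 -52.3 x38 -51.7
151 [29 31 32] x44 -50.7 x38 -50.0
153 [27 29 30] x44 -49.0 x38 -48.3
155 [40 44 46] x44 -47.3 x38 -46.5
157 [155 176 181] x44 -45.6 x38 -44.8
159 [137 155 160] x44 -43.8 x38 -43.0
161 [151 171 177] x44 -42.1 x38 -41.3
163 [140 158 164] x44 -40.4 x38 -39.5
165 [148 167 173] x44 -38.7 x38 -37.8
167 [121 139 144] x44 -36.9 x38 -36.0
169 [ 97 103 112] x44 -35.2 x38 -34.2
171 [122 130 141] x44 -33.4 x38 -32.4
173 [121 130 141] x44 -31.7 x38 -30.6
175 [121 130 141] x44 -29.9 x38 -28.8
177 [122 130 141] x44 -28.2 x38 -27.0
179 [121 130 141] x44 -26.4 x38 -25.2
181 [122 130 141] x44 -24.6 x38 -23.4
183 [121 129 140] x44 -22.8 x38 -21.5
185 [121 130 140] x44 -21.0 x38 -19.7
187 [121 130 140] x44 -19.2 x38 -17.9
189 [1
[... 1981 characters left out ...]
06, 158), (308, 38), (310, 98), (312, 118), (314, 129), (316, 137), (318, 142), (320, 143), (322, 142), (324, 142), (326, 139), (328, 134), (330, 127), (332, 120), (334, 109), (336, 95), (338, 80), (340, 63), (342, 25), (344, 113), (346, 182), (348, 187), (350, 185)] (np.float64(11.9), np.float64(-2.9))
225 [(292, 238), (294, 235), (296, 236), (298, 237), (300, 238), (302, 233), (304, 235), (306, 170), (308, 40), (310, 97), (312, 120), (314, 128), (316, 136), (318, 143), (320, 144), (322, 142), (324, 141), (326, 138), (328, 131), (330, 125), (332, 119), (334, 106), (336, 91), (338, 76), (340, 59), (342, 25), (344, 125), (346, 187), (348, 187), (350, 190)] (np.float64(22.1), np.float64(-2.9))
```

The cell lies in the bay between the spring (edge at row 168) and the brass contact (row 241), looking about level. I'll press lightly near the button end with closed fingers to seat it.

Call:
step_arm:
  plan:
    - [[-1,0.3,0,0,0],[-2.2,0.3,1,0,0],[-2.2,0.3,3,0,0],[-2.2,0.3,5,0,0],[-2.2,0.3,7,0,0],[-2.2,0.3,8.3,0,0],[-2.2,0.3,8.7,0,0],[-2.2,0.3,8.7,0,0]]
  newtons: 10

```text
time_s: 32.62
ee_pos: [623.4, 195.2, 36.5]
ee_rot: [180.0, 0.0, 174.1]
force: [0.2, 0.4, 0.1]
gripper_width: 0.2
gripper_force: 0.0
```

Call:
step_arm:
  plan:
    - [[0,0,0.1,0,0],[0,0,0.2,0,0],[0,0,0.25,0,0],[0,0,0.25,0,0]]

```text
time_s: 33.12
ee_pos: [623.0, 195.1, 34.2]
ee_rot: [180.0, 0.0, 174.1]
force: [-0.2, 0.8, 0.3]
gripper_width: 0.7
gripper_force: 0.0
```

Call:
step_arm:
  plan:
    - [[0,0,0.1,0,0],[0,0,0.2,0,0],[0,0,0.25,0,0],[0,0,0.25,0,0]]

```text
time_s: 33.62
ee_pos: [623.0, 195.2, 31.6]
ee_rot: [180.0, -0.0, 174.1]
force: [-0.6, 0.4, 1.3]
gripper_width: 0.4
gripper_force: 0.1
```

Call:
step_arm:
  plan:
    - [[0,0,0.1,0,0],[0,0,0.1,0,0]]

```text
time_s: 33.88
ee_pos: [623.1, 195.2, 31.3]
ee_rot: [180.0, 0.0, 174.1]
force: [-1.7, -0.5, 6.0]
gripper_width: 0.3
gripper_force: 2.5
```

Contact came at tip height ≈ 44 mm, exactly the top of a home cell. One more mm for about 10 N, then lift clear and check.

Call:
step_arm:
  plan:
    - [[0,0,0.1,0,0],[0,0,0.1,0,0]]

```text
time_s: 34.12
ee_pos: [623.2, 195.2, 31.0]
ee_rot: [180.0, 0.0, 174.1]
force: [-2.9, -0.4, 8.1]
gripper_width: 0.6
gripper_force: 4.4
```

Call:
step_arm:
  plan:
    - [[0,0,-1,0,0],[0,0,-3,0,0],[1.2,0,-6,0,0],[2.2,0,-9,0,0],[2.2,0,-9.3,0,0],[2.2,0,-9.3,0,0],[2.2,0,-9.3,0,0]]

```text
time_s: 35.0
ee_pos: [600.7, 197.1, 120.9]
ee_rot: [-179.9, -0.1, 174.0]
force: [-0.3, -1.1, 0.4]
gripper_width: 0.6
gripper_force: 0.0
```

```bash
python3 - <<'E'
from h import *
rep();s,im,c=wshot('pics/w24.png')
def col(r0,r1):
    for r in range(r0,r1):
        w=[((onz(c,[(322,r)],z)[0,:2]-O)@UX).round(1) for z in(44,38)];print(r,im[r,316:328].mean(0).astype(int),w)
col(164,172);col(236,246)
for r in (178,225):
    g=im[r].max(1).astype(int);e=[x for x in range(292,352) if (g[x]<60)!=(g[x-1]<60)];print(r,e)
E
```

```text
t 35.00 lamp x -1.5 y 0.6 z 120.9 yaw 174.05 Fx -0.2 Fy -1.1 Fz 0.4 w 0.6 g 0.0
164 [138 158 164] [np.float64(-39.1), np.float64(-38.2)]
165 [153 175 181] [np.float64(-38.2), np.float64(-37.3)]
166 [150 171 177] [np.float64(-37.3), np.float64(-36.4)]
167 [105 121 126] [np.float64(-36.5), np.float64(-35.5)]
168 [69 76 81] [np.float64(-35.6), np.float64(-34.6)]
169 [ 92  98 107] [np.float64(-34.7), np.float64(-33.7)]
170 [111 119 128] [np.float64(-33.9), np.float64(-32.8)]
171 [113 120 131] [np.float64(-33.0), np.float64(-32.0)]
236 [23 26 27] [np.float64(27.2), np.float64(29.6)]
237 [24 26 28] [np.float64(28.1), np.float64(30.6)]
238 [24 26 28] [np.float64(29.1), np.float64(31.6)]
239 [21 23 25] [np.float64(30.1), np.float64(32.6)]
240 [17 20 23] [np.float64(31.1), np.float64(33.6)]
241 [13 19 24] [np.float64(32.1), np.float64(34.6)]
242 [10 14 18] [np.float64(33.1), np.float64(35.6)]
243 [ 9 11 12] [np.float64(34.1), np.float64(36.7)]
244 [ 9 10 10] [np.float64(35.1), np.float64(37.7)]
245 [ 9 11 11] [np.float64(36.1), np.float64(38.7)]
178 [303, 305, 338, 341]
225 [304, 321, 324, 340]
```

The flat end measures x ≈ −35 (its home place) and the top stands at home height. The arm is clear, so I'm handing in.

```bash
python3 -c "
from workcell import *
print(job_done())"
```

```text
the job is handed in; nothing more can be done
None
```

I put the cell in the lamp's bay, let go of it with the arm clear, and handed the job in at 35 s of the 72 s allowed; no verdict came back. By my measurements its flat end is at x ≈ −35 mm and its top at 44 mm, both the home values.

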